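Seal the spice box by the hob

TASK

Close up the blue spice box: slide its wooden lid towards the latch until it meets the rubber seal, hook the latch's yellow loop bar down behind the steel keeper on the lid, then press the red thumb lever down past its stiff points until it snaps under the brass catch and lies completely flat, and let go. The box stands on soft feet, so press with feeling: do not squash the feet flat, keep the push on the lever under 25 N, and do not knock over or shift the things around it.

Things in the scene. Friction and masses are not known exactly. Their poses are not given: they have to be found in the camera images.
- spice_box (a joint): height (m) of the spice box on its soft feet: within 2 mm of 0 at rest, negative when pressed down. It sinks about 1 mm per newton, with deck, lid and latch, so the lever gives way under a finger; the feet are squashed flat at -0.018. The box can only bob up and down.
- deck_edge (a point): on the box's top plane (85 mm above the counter), middle of the joint between blue deck and wooden lid when shut. Axes: x along the box's centre line from latch to lid, y left across the box, z up. The box is 120 mm wide; the deck reaches 105 mm to -x (towards the robot), the shut lid 125 mm to +x, tops flush.
- lid (a joint): how far the wooden lid is slid open (m) along the box's +x: 0 = fully shut, at most 0.040. About 1.5 N of drag. Closing, it meets the rubber seal at 0.004; from there the seal is a spring of 20 N per mm that only the latch holds compressed (latched, it stays near 0.002).
- lid_grip (a point): middle of the top of the dark wooden grip rib on the lid: 14 mm thick along x, 60 mm long along y, 24 mm high; 75 mm to +x of the keeper's back face. Axes as the box's.
- keeper (a point): foot of the keeper's back (+x) face on the lid's top plane, on the centre line; axes as the box's. Steel post 14 mm wide (y), 5 mm thick, 15 mm high; its top lip (3 mm thick, underside at 12 mm) overhangs the back face by 3 mm to +x. To clear the lip the loop bar's axis must be above 19 mm or over 7 mm to +x; hooked, it lies 3 to 4 mm to +x and 6 to 8 mm up.
- lever (a joint): angle of the latch lever (rad): 0 = closed, flat over the deck, pointing to the box's -x (to the robot); 1.57 = upright; stop at 1.92, leaning to the lid. Stiff pivot (0.15 N m), stays where left. Moments to press it, loop hooked: up to 0.35 N m near 0.6, falling (over centre near 0.15), then 0.4 to 0.5 N m near 0.08 to snap past the catch (7 to 12 N at the thumb plate).
- lever_pivot (a point): the lever's hinge axis (along y) on the centre line, 12.5 mm above the deck and 20 mm to -x of deck_edge; axes as the box's. The loop's own pivot rides on the lever: at lever angle t it lies at x = -16 cos(t - 0.09), z = 16 sin(t - 0.09) mm from here.
- thumb_centre (a point): middle of the pushed face of the red thumb plate (24 mm along the lever, 26 mm wide, 4 mm thick) at the lever's end, 52 mm from the hinge axis; the lever ends at 64 mm and is 22 mm wide. The face is up when flat (then 18.5 mm above the deck, 6 mm above the hinge axis) and faces the lid when upright; z is its normal.
- thumb_plate: the red thumb plate itself (see thumb_centre); its origin lies on the lever's hinge axis. Pushing force on it must stay under 25 N.
- catch_nose (a point): axis of the 4 mm thick, 12 mm wide round nose of the sprung brass catch standing on the deck just beyond the flat lever's end: 65.5 mm to -x of the hinge axis, 20 mm above the deck. The lever's end must be pushed down past it; it gives way and then holds the lever down. Do not press on the catch itself; axes as the box's.
- loop (a joint): angle of the wire loop on the lever (rad). The direction from its pivot to the bar, as an angle from the box's +x up and over towards -x, is loop - lever - 0.08. It starts near its backward stop (3.49), leaning back to the robot; it swings almost freely and falls onto the lid once past upright.
- loop_bar (a point): middle of the yellow cross bar of the loop: a cylinder 8 mm thick, 84 mm long along y, 66 mm from the loop's pivot. Two 4 mm wires join it to the pivot, 17 mm left and right of the middle; the bar sticks out 23 mm beyond them on each side and can be pinched there (31 mm from the middle), clear of lever and keeper.
- grinder: blue plastic grinder with twist head, 58 mm diameter, 130 mm high, upright; origin under its middle. Leave alone.
- scoop: small walnut scoop lying on the counter, bowl 46 mm diameter, 120 mm long; origin under the bowl. Leave alone.
- garlic_press: brushed aluminium garlic press lying folded, 200 mm long, 45 mm wide, 26 mm high; origin near its middle. Leave alone.
- salt_dish: blue ceramic dish, 80 mm diameter, 35 mm high; origin under its middle. Leave alone.
- wood_spoon: wooden spoon lying beyond the box; origin near its middle. Leave alone.

How it is judged:
By the outcome, as a careful person would: the job done as asked, in the order asked, and still so for the second after the job is handed in, with the robot touching nothing.
It also fails if it takes over 61 s, if anything falls off the work surface, if the arm or the gripper's body presses on something with over 40 N, if the wrist force passes 120 N, or if a joint passes its speed limit or range.

ROBOT

A 6-joint arm with a two-finger parallel gripper is mounted at the origin on the work surface. World frame = base frame: x ahead of the robot, y to its left, z up, the work surface at z = 0. Lengths are in m, angles in rad, forces in N, time in s.
With the tool pointing down it reaches from about 0.375 to 0.9 m from the base axis. Payload 3.1 kg.
Tool frame: the origin (TCP) lies midway between the tips of the shut fingers; the grasp point (between the pads) lies 19 mm behind it; z points along the fingers, y is the line along which they close (so a half turn about z gives the same grasp; the last joint's range is limited). The gripper opens to 85 mm and grips with 20 to 120 N. Pads are 22 mm wide; open, the fingers measure 114 mm over their backs; the gripper's body (76 mm by 85 mm) begins 54 mm behind the grasp point. The pads swing forward as they close: fully open they stand 13 mm farther back than shut.
Start: joints at [1.093, 0.527, 1.433, -0, 1.181, -0.178], TCP at [0.185, 0.597, 0.231] pointing down, gripper open.
Joint ranges: [-3.08, 3.08], [-0.75, 2.2], [0.22, 2.44], [-1.43, 4.57], [0, 2.65], [-2.85, 2.85]. Speed limits (rad/s): [2.79, 2.79, 3.14, 3.14, 3.14, 3.14].

INTERFACE

Orientations are given as a unit quaternion [x, y, z, w].
In Python, from station import manip gives the robot as it stands. The module is installed in compiled form; this text tells all that it offers.
- The arm moves only by the tool apply_moves, never from a script. Its arguments are lists of equal length, an entry for each row: "claw": the gripper's target within -1 to 1 (fully open at 1, half-way at 0, shut at -1); "travel": the shift along the tool's x, y, z scaled (see below), a list of three; "turn": the turn, a rotation vector about the tool's x, y, z scaled (see below), a list of three. In form: {"claw": [claw, ...], "travel": [[dx, dy, dz], ...], "turn": [[rx, ry, rz], ...]}. A call has 1 to 5 rows; each row is the pose to reach, as a shift and turn from the pose commanded when the call began, along the tool's axes at that moment, turning the shorter way round; what a row does not reach only later rows make up. The controller multiplies each number of a shift by 800 mm and each number of a turn by 180 degrees. A row lasts 1/12 s, in which the tool goes at most 41.7 mm and 7.16 degrees, less where a joint would pass 70% of its speed; a pose out of reach is approached as far as the arm can. A call with a number of a shift or a turn outside -1 to 1 is refused whole. A call with a gripper value outside its range is refused whole. The fingers move at their own pace and stop on an object; "newtons" is the grip in N (left out, the last holds). Time passes only in rows, so rows that repeat a pose let the fingers close. It gives the time, the measured TCP pose, the force, the opening and the grip force at its end, in the units of the state.
- manip.sense(): the state, without advancing time (a new reading comes with each control period).
- manip.snapshot(name): name is "scene" or "top"; returns a dict with "pixels" (420x560x3 uint8, red, green, blue), "depth" (420x560 float32, m along the optical axis (not along the pixel's ray), 0 where there is no reading), "intrinsics" (3x3 intrinsics, pixels), "k1" (the pictures are not rectified: a ray, as slopes to the right and down, at radius r is drawn at 1 + k1 r^2 times it, then the intrinsics apply), "R" (3x3) and "t" (3): a world point X has camera coordinates R X + t. Camera axes: x right, y down, z forward; pixel columns grow to the right and rows downward; lengths in m; the calibration is good to about 2 mm. A picture is of the moment at which its call begins.
- manip.sign_off(): hands the job in; it is judged then, once.
The state is a dict: "t": time; "q": joint angles; "qd": joint speeds; "tau": joint torques, N m; "tcp_pos": TCP position; "tool_rot": TCP orientation; "force": force on the tool from outside, world axes, zero at the start; "ft_torque": the same for the moment, N m; "finger_gap": opening from 0.0 (shut) to 1.0 (fully open); "gripper_force": force on a finger pad.
Only numpy, scipy, OpenCV 4.12 (cv2) and the standard library are available. Lean on these libraries where they do the work, as an engineer would, in place of code of your own. Each camera call takes 0.05 s, during which the arm holds its last target. There are 200 camera calls.

## Working session

There is one attempt and no reset: what is moved stays moved. The work goes in short steps, Python scripts to look and compute and a tool call to move; the robot and the scene stay as the last step left them, time stands still between calls to the robot, and variables do not carry over. Pictures are saved under pics/ and viewed, at most 10 in all, crops included, and the job is handed in when it is done.

Besides the shell and the picture viewer there is one more tool, called after "Call:" by a JSON object that holds its "method" and its "body". apply_moves: Moves the arm, as the interface text tells. Shifts and turns lie within -1 to 1; 1 stands for 800 mm of shift or 180 degrees of turn. Its arguments: {"type":"object","properties":{"claw":{"type":"array","items":{"type":"number"}},"travel":{"type":"array","items":{"type":"array","items":{"type":"number"}}},"turn":{"type":"array","items":{"type":"array","items":{"type":"number"}}},"newtons":{"type":"number"}},"required":["claw","travel","turn"]}

```bash
mkdir -p pics; cat > h.py <<'E'
import numpy as np, cv2, pickle
from station import manip
from scipy.spatial.transform import Rotation as Rot
def snap(n,f):
    s=manip.snapshot(n); pickle.dump(s,open(f'pics/{f}.pkl','wb')); cv2.imwrite(f'pics/{f}.png',s['pixels'][...,::-1]); return s
def load(f): return pickle.load(open(f'pics/{f}.pkl','rb'))
def ray(s,u,v):
    K=np.array(s['intrinsics']); d=np.array([s['k1'],0,0,0,0.]) if np.ndim(s['k1'])==0 else None
    p=cv2.undistortPoints(np.array([[[u,v]]],float),K,d)[0,0]
    return np.array([p[0],p[1],1.])
def at_z(s,u,v,z):
    R=np.array(s['R']);t=np.array(s['t']); c=-R.T@t; d=R.T@ray(s,u,v); return c+d*(z-c[2])/d[2]
def by_depth(s,u,v):
    R=np.array(s['R']);t=np.array(s['t']); Z=s['depth'][int(round(v)),int(round(u))]; return R.T@(ray(s,u,v)*Z-t)
def proj(s,X):
    R=np.array(s['R']);t=np.array(s['t']); p=R@X+t; x,y=p[:2]/p[2]; f=1+s['k1']*(x*x+y*y); K=np.array(s['intrinsics']); return (K@[x*f,y*f,1])[:2]
def crop(s,f,u0,v0,u1,v1,k):
    im=s['pixels'][v0:v1,u0:u1,::-1]; cv2.imwrite(f'pics/{f}.png',cv2.resize(im,None,fx=k,fy=k,interpolation=cv2.INTER_CUBIC))
E
python3 - <<'E'
from h import *
a=snap('scene','s0');b=snap('top','t0')
cv2.imwrite('pics/both.png',cv2.resize(np.hstack([a['pixels'],b['pixels']])[...,::-1],(800,300)))
for s in(a,b): print(s['k1'],s['intrinsics'],-np.array(s['R']).T@s['t'])
print(manip.sense())
E
```

```text
-0.03378276326666582 [[379.55153574   0.         275.5612486 ]
 [  0.         379.55153574 209.58948733]
 [  0.           0.           1.        ]] [ 1.38491348 -0.38552489  0.86385927]
0.0009382348996693208 [[427.82415267   0.         287.99745322]
 [  0.         427.82415267 207.57634454]
 [  0.           0.           1.        ]] [ 3.77006202e-01 -4.62284304e-04  1.13266601e+00]
{'t': 0.1, 'q': array([ 1.09249018e+00,  5.28383424e-01,  1.43377121e+00,  1.61081966e-05,
        1.18138972e+00, -1.78501664e-01]), 'qd': array([-0.00056003, -0.00192346, -0.00261647, -0.00090747, -0.00125969,
        0.00028247]), 'tau': array([ 7.37139653e-04, -4.43307638e+01, -1.78588146e+01, -2.16044768e-04,
        3.82512604e-03, -3.26607494e-05]), 'tcp_pos': array([0.1842537 , 0.59655589, 0.23042613]), 'tool_rot': array([ 1.49344432e-01,  9.88784753e-01, -9.21293113e-04, -3.21792359e-04]), 'force': array([ 0.88427418,  0.30353099, -0.87342619]), 'ft_torque': array([ 0.06350327,  0.01078334, -0.00132301]), 'gripper_force': 0.0, 'finger_gap': 0.998203717446902}
```

View pics/both.png

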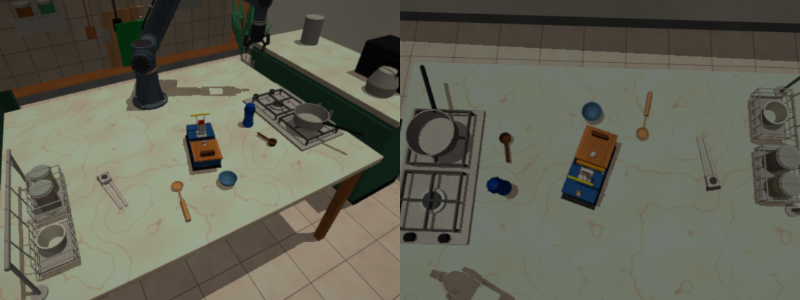

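The box shows at about (205,145) in the left (scene) half and (590,165) in the right (top) half; the grinder is about 90 px to its left in the top view. I'll enlarge the box in both views.

```bash
python3 - <<'E'
from h import *
a=load('s0');b=load('t0')
crop(a,'s0c',240,145,330,245,6)
crop(b,'t0c',210,160,320,300,4)
for k in ((0,0,0),(.5,0,0),(.5,.1,0)): print(proj(b,np.array(k)),proj(a,np.array(k)))
E
```

```text
[281.16740449 467.02736246] [210.91575233 140.21514798]
[288.30242384 257.31546789] [260.69414058 209.12643492]
[250.53707603 256.01196775] [286.53728149 200.29436877]
```

View pics/s0c.png

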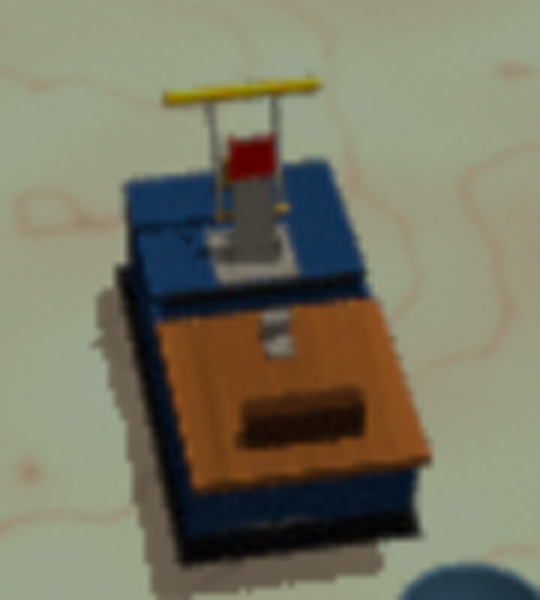

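View pics/t0c.png

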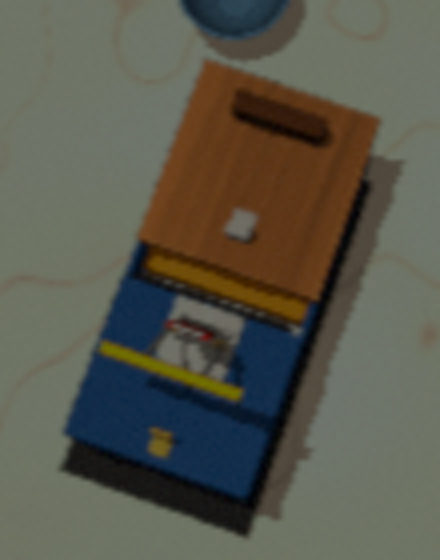

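Scene crop: bar runs (165,98)–(318,84), red plate at (252,158), keeper (277,333), rib (303,418). Top crop: lid corners (205,60),(380,120),(318,298),(140,240); deck corners (66,433),(250,498); bar (100,348)–(242,395).

```bash
python3 - <<'E'
from h import *
a=load('s0');b=load('t0')
T=lambda u,v,z:at_z(b,210+u/4-.375,160+v/4-.375,z)
S=lambda u,v,z:at_z(a,240+u/6-.4,145+v/6-.4,z)
P={k:T(*uv,.085) for k,uv in dict(lidFL=(205,60),lidFR=(380,120),lidNR=(318,298),lidNL=(140,240),dkNL=(66,433),dkNR=(250,498)).items()}
for k,p in P.items(): print(k,p.round(4))
Q={k:S(*uv,.085) for k,uv in dict(lidFL=(430,460),lidFR=(195,490),lidNR=(157,322),lidNL=(372,298),dkNR=(128,182),dkNL=(328,160)).items()}
for k,p in Q.items(): print('S',k,p.round(4))
for P in(P,Q):
 n=(P['dkNL']+P['dkNR'])/2; f=(P['lidFL']+P['lidFR'])/2; m=(P['lidNL']+P['lidNR'])/2
 ax=(f-n)[:2]; print('yaw',np.arctan2(ax[1],ax[0]),'len',np.linalg.norm(ax),'lid',np.linalg.norm(f-m), 'w',np.linalg.norm(P['lidFL']-P['lidFR']),'edge from deck',n[:2]+ax/np.linalg.norm(ax)*.105,'open',np.linalg.norm(m-n)-.105, np.linalg.norm(ax)-.23)
print('rib',T(282,117,.109),S(303,402,.109)); print('keeper top',T(241,222,.1),S(277,316,.1))
# bar by triangulation
def tri(u1,v1,u2,v2):
  A=[];B=[]
  for s,u,v in((a,240+u1/6-.4,145+v1/6-.4),(b,210+u2/4-.375,160+v2/4-.375)):
    R=np.array(s['R']);c=-R.T@s['t'];d=R.T@ray(s,u,v);d/=np.linalg.norm(d);M=np.eye(3)-np.outer(d,d);A.append(M);B.append(M@c)
  return np.linalg.lstsq(np.vstack(A),np.hstack(B),rcond=None)[0]
print('barR',tri(165,98,242,395),'barL',tri(318,84,100,348))
E
```

```text
lidFL [0.6994 0.0772 0.085 ]
lidFR [ 0.6636 -0.0356  0.085 ]
lidNR [ 5.482e-01 -1.000e-04  8.500e-02]
lidNL [0.5809 0.1121 0.085 ]
dkNL [0.4599 0.1502 0.085 ]
dkNR [0.4248 0.0368 0.085 ]
S lidFL [0.7052 0.072  0.085 ]
S lidFR [ 0.6705 -0.0405  0.085 ]
S lidNR [ 0.5478 -0.0015  0.085 ]
S lidNL [0.5832 0.1092 0.085 ]
S dkNR [0.4291 0.0377 0.085 ]
S dkNL [0.4635 0.1489 0.085 ]
yaw -0.2950914441652581 len 0.24993523771773196 lid 0.12212269320390264 w 0.11831901840329909 edge from deck [0.5428323  0.06297371] open 0.022813711223962016 0.019935237717731952
yaw -0.3107101567701704 len 0.2536781275281604 lid 0.12810415772281886 w 0.11772218547905938 edge from deck [0.5462881  0.06120609] open 0.020584465013079742 0.02367812752816037
rib [0.65685025 0.02597973 0.109     ] [0.66179219 0.02376683 0.109     ]
keeper top [0.59143874 0.04889957 0.1       ] [0.5885215  0.04853838 0.1       ]
barR [0.47744569 0.04025141 0.17160178] barL [0.50105924 0.12092669 0.16939669]
```

Call:
{"method": "apply_moves", "body": {"claw": [-1,-1,-1,-1,-1], "travel": [[-0.204,-0.126,0],[-0.204,-0.126,0],[-0.204,-0.126,0],[-0.204,-0.126,0],[-0.204,-0.126,0]], "turn": [[0,0,0],[0,0,0],[0,0,0],[0,0,0],[0,0,0]]}}

```text
t: 0.52
tcp_pos: [0.3123, 0.4496, 0.2308]
tool_rot: [0.15, 0.989, -0.001, 0.0]
force: [1.2, -0.3, 0.6]
finger_gap: 0.3
gripper_force: 0.0
```

Call:
{"method": "apply_moves", "body": {"claw": [-1,-1,-1,-1,-1], "travel": [[-0.204,-0.126,0],[-0.204,-0.126,0],[-0.204,-0.126,0],[-0.204,-0.126,0],[-0.204,-0.126,0]], "turn": [[0,0,0],[0,0,0],[0,0,0],[0,0,0],[0,0,0]]}}

```text
t: 0.93
tcp_pos: [0.4392, 0.3051, 0.2311]
tool_rot: [0.15, 0.989, -0.0, 0.0]
force: [-0.2, 1.0, -0.3]
finger_gap: -0.0
gripper_force: 0.0
```

Call:
{"method": "apply_moves", "body": {"claw": [-1,-1,-1,-1,-1], "travel": [[-0.204,-0.126,0],[-0.204,-0.126,0],[-0.204,-0.126,0],[-0.204,-0.126,0],[-0.204,-0.126,0]], "turn": [[0,0,0],[0,0,0],[0,0,0],[0,0,0],[0,0,0]]}}

```text
t: 1.35
tcp_pos: [0.5657, 0.1601, 0.231]
tool_rot: [0.151, 0.989, -0.0, 0.001]
force: [0.3, 0.8, 0.2]
finger_gap: 0.003
gripper_force: 0.0
```

```bash
cat >> h.py <<'E'
O=np.array([.5445,.062,.085]); yaw=-.302
B=Rot.from_euler('z',yaw).as_matrix()
def box(p): return (B.T@(np.array(p)-O))*1000
def st():
    s=manip.sense(); R=Rot.from_quat(s['tool_rot']).as_matrix()
    print('t',round(s['t'],2),'box mm',box(s['tcp_pos']).round(1),'Fbox',(B.T@s['force']).round(1),'gap',round(s['finger_gap'],2)); print('tool axes in box\n',(B.T@R).round(3)); return s
E
python3 -c "
from h import *;st()"
```

```text
t 1.35 box mm [ -8.9 100.  146. ] Fbox [0.1 0.8 0.2] gap 0.0
tool axes in box
 [[-1.     0.     0.002]
 [ 0.     1.    -0.001]
 [-0.002 -0.001 -1.   ]]
```

Call:
{"method": "apply_moves", "body": {"claw": [-1,-1,-1,-1,-1], "travel": [[-0.205,-0.125,0],[-0.205,-0.125,0],[-0.205,-0.125,0],[-0.205,-0.125,0],[-0.205,-0.125,0]], "turn": [[0,0,0],[0,0,0],[0,0,0],[0,0,0],[0,0,0]]}}

```text
t: 1.77
tcp_pos: [0.6926, 0.0156, 0.2306]
tool_rot: [0.151, 0.989, -0.001, 0.001]
force: [0.2, -0.3, -0.1]
finger_gap: 0.004
gripper_force: 0.0
```

Call:
{"method": "apply_moves", "body": {"claw": [-1,-1,-1,-1,-1], "travel": [[0,0,0.05],[0,0,0.1],[0,0,0.15],[0,0,0.17],[0,0,0.17]], "turn": [[0,0,0],[0,0,0],[0,0,0],[0,0,0],[0,0,0]]}}

```text
t: 2.18
tcp_pos: [0.6855, 0.02, 0.0887]
tool_rot: [0.15, 0.989, -0.0, -0.006]
force: [-0.7, -0.4, -0.2]
finger_gap: 0.001
gripper_force: 0.0
```

```bash
python3 -c "
from h import *;st()
b=snap('top','t1');crop(b,'t1c',210,150,320,290,4)"
```

```text
t 2.18 box mm [147.1   1.8   3.7] Fbox [-0.6 -0.6 -0.2] gap 0.0
tool axes in box
 [[-1.    -0.002 -0.013]
 [-0.002  1.    -0.002]
 [ 0.013 -0.002 -1.   ]]
```

View pics/t1c.png

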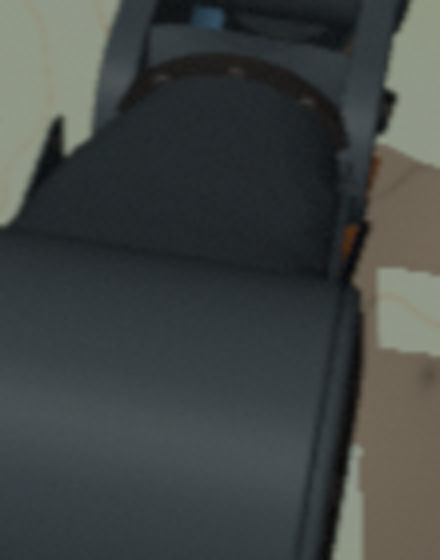

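The arm hides the box in the top view, so I'll use force feedback: settle first, then push the lid in small steps.

Call:
{"method": "apply_moves", "body": {"claw": [-1,-1,-1], "travel": [[0,0,-0.004],[0,0,-0.004],[0,0,-0.004]], "turn": [[0,0,0],[0,0,0],[0,0,0]]}}

```text
t: 2.48
tcp_pos: [0.6922, 0.0195, 0.1015]
tool_rot: [0.149, 0.989, 0.0, 0.003]
force: [-0.3, 0.1, 0.1]
finger_gap: 0.002
gripper_force: 0.0
```

```bash
python3 -c "
from h import *;st()"
```

```text
t 2.48 box mm [153.6   3.4  16.5] Fbox [-0.3 -0.   0.1] gap 0.0
tool axes in box
 [[-1.    -0.002  0.006]
 [-0.002  1.     0.001]
 [-0.006  0.001 -1.   ]]
```

Call:
{"method": "apply_moves", "body": {"claw": [-1,-1,-1,-1,-1], "travel": [[0.008,0,0.004],[0.016,0,0.004],[0.024,0,0.004],[0.028,0,0.004],[0.028,0,0.004]], "turn": [[0,0,0],[0,0,0],[0,0,0],[0,0,0],[0,0,0]]}}

```text
t: 2.9
tcp_pos: [0.6676, 0.0267, 0.0957]
tool_rot: [0.149, 0.989, 0.0, -0.0]
force: [0.3, -1.4, -0.1]
finger_gap: 0.004
gripper_force: 0.0
```

Call:
{"method": "apply_moves", "body": {"claw": [-1,-1,-1], "travel": [[0.004,0,0],[0.005,0,0],[0.005,0,0]], "turn": [[0,0,0],[0,0,0],[0,0,0]]}}

```text
t: 3.15
tcp_pos: [0.6648, 0.0275, 0.0954]
tool_rot: [0.149, 0.989, 0.0, -0.0]
force: [0.8, 0.0, -0.8]
finger_gap: -0.001
gripper_force: 0.4
```

Call:
{"method": "apply_moves", "body": {"claw": [-1,-1,-1], "travel": [[0.004,0,0],[0.005,0,0],[0.005,0,0]], "turn": [[0,0,0],[0,0,0],[0,0,0]]}}

```text
t: 3.4
tcp_pos: [0.6608, 0.0287, 0.0952]
tool_rot: [0.149, 0.989, 0.0, -0.0]
force: [0.7, 0.5, 1.8]
finger_gap: 0.001
gripper_force: 0.4
```

```bash
python3 -c "
from h import *;st()"
```

```text
t 3.4 box mm [120.9   2.8  10.2] Fbox [0.5 0.7 1.8] gap 0.0
tool axes in box
 [[-1.    -0.002 -0.001]
 [-0.002  1.    -0.   ]
 [ 0.001 -0.    -1.   ]]
```

Call:
{"method": "apply_moves", "body": {"claw": [-1,-1,-1], "travel": [[0.003,0,0],[0.003,0,0],[0.003,0,0]], "turn": [[0,0,0],[0,0,0],[0,0,0]]}}

```text
t: 3.65
tcp_pos: [0.6602, 0.0289, 0.0958]
tool_rot: [0.149, 0.989, -0.0, 0.002]
force: [3.6, -0.7, 0.3]
finger_gap: -0.001
gripper_force: 2.3
```

Call:
{"method": "apply_moves", "body": {"claw": [-1,-1,-1], "travel": [[0.002,0,0],[0.002,0,0],[0.002,0,0]], "turn": [[0,0,0],[0,0,0],[0,0,0]]}}

```text
t: 3.9
tcp_pos: [0.66, 0.029, 0.0961]
tool_rot: [0.149, 0.989, -0.0, 0.003]
force: [6.1, -1.6, -1.2]
finger_gap: 0.003
gripper_force: 3.4
```

```bash
python3 -c "
from h import *;st()
b=snap('scene','s1');crop(b,'s1c',230,120,340,245,5)"
```

```text
t 3.9 box mm [120.1   2.9  11.1] Fbox [ 6.3  0.3 -1.2] gap 0.0
tool axes in box
 [[-1.    -0.002  0.006]
 [-0.002  1.     0.001]
 [-0.006  0.001 -1.   ]]
```

View pics/s1c.png

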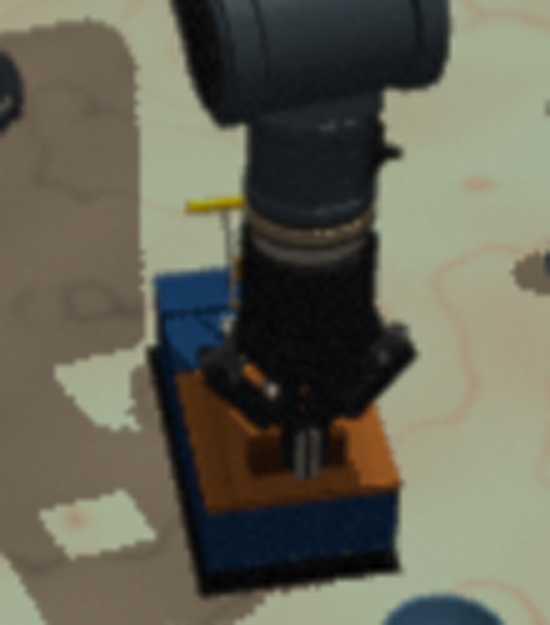

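Scene crop: fingers at (305,450) behind the rib, lid edge (178,375) up at the deck, force 6 N — lid is at the seal. Now back off, rise, and go behind the loop bar's left end.

Call:
{"method": "apply_moves", "body": {"claw": [-1,-1,-1,-1,-1], "travel": [[-0.012,0,0],[-0.012,0,-0.05],[-0.012,0,-0.1],[-0.012,0,-0.15],[-0.012,0,-0.163]], "turn": [[0,0,0],[0,0,0],[0,0,0],[0,0,0],[0,0,0]]}}

```text
t: 4.37
tcp_pos: [0.6683, 0.027, 0.232]
tool_rot: [0.149, 0.989, 0.0, 0.004]
force: [1.6, 0.3, 1.4]
finger_gap: 0.003
gripper_force: 0.0
```

Call:
{"method": "apply_moves", "body": {"claw": [-1,-1,-1,-1,-1], "travel": [[0.05,0,0],[0.1,0.01,0],[0.15,0.03,0],[0.2,0.041,0],[0.25,0.041,0]], "turn": [[0,0,0],[0,0,0],[0,0,0],[0,0,0],[0,0,0]]}}

```text
t: 4.78
tcp_pos: [0.4815, 0.1189, 0.225]
tool_rot: [0.149, 0.989, 0.0, -0.002]
force: [-0.6, 0.3, 0.4]
finger_gap: 0.001
gripper_force: 0.0
```

Call:
{"method": "apply_moves", "body": {"claw": [-1,-1,-1,-1,-1], "travel": [[0.025,0,0],[0.025,0,0],[0.025,0,0],[0.025,0,0],[0.025,0,0]], "turn": [[0,0,0],[0,0,0],[0,0,0],[0,0,0],[0,0,0]]}}

```text
t: 5.2
tcp_pos: [0.4671, 0.1229, 0.2257]
tool_rot: [0.15, 0.989, 0.0, 0.0]
force: [0.7, 1.2, 0.0]
finger_gap: -0.003
gripper_force: 0.0
```

```bash
python3 -c "
from h import *;st()
b=snap('scene','s2');crop(b,'s2c',230,120,340,245,5)"
```

```text
t 5.2 box mm [-92.   35.1 140.7] Fbox [0.3 1.3 0. ] gap -0.0
tool axes in box
 [[-1.    -0.002  0.   ]
 [-0.002  1.     0.   ]
 [-0.     0.    -1.   ]]
```

View pics/s2c.png

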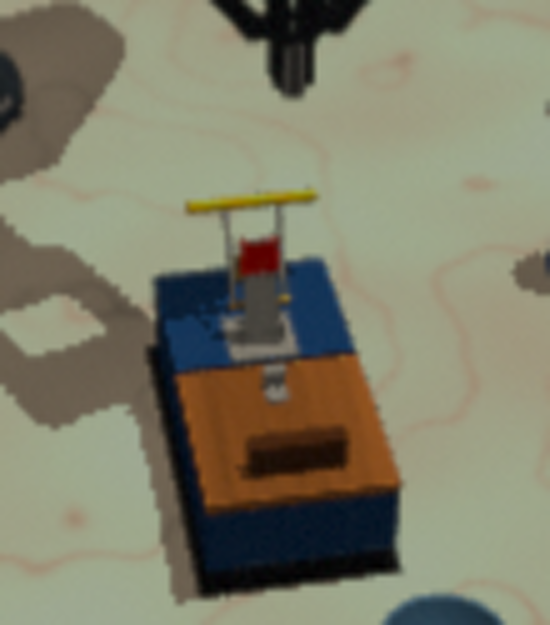

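Scene crop: lid closed against the deck at (180–350,365), bar (188–316,203), keeper (275,383), fingers high behind at (290,80). Lower behind the bar and sweep it over.

Call:
{"method": "apply_moves", "body": {"claw": [-1,-1,-1,-1,-1], "travel": [[0,0,0.03],[0,0,0.06],[0,0,0.081],[0,0,0.081],[0,0,0.081]], "turn": [[0,0,0],[0,0,0],[0,0,0],[0,0,0],[0,0,0]]}}

```text
t: 5.67
tcp_pos: [0.4662, 0.1228, 0.1601]
tool_rot: [0.15, 0.989, -0.0, -0.001]
force: [-0.1, -0.4, 0.2]
finger_gap: -0.001
gripper_force: 0.0
```

Call:
{"method": "apply_moves", "body": {"claw": [-1,-1,-1,-1,-1], "travel": [[-0.012,0,0],[-0.022,0,0],[-0.03,0,0],[-0.038,0,0],[-0.046,0,0]], "turn": [[0,0,0],[0,0,0],[0,0,0],[0,0,0],[0,0,0]]}}

```text
t: 6.08
tcp_pos: [0.5024, 0.1121, 0.1616]
tool_rot: [0.149, 0.989, 0.0, 0.001]
force: [0.7, -0.1, -0.4]
finger_gap: 0.003
gripper_force: 0.1
```

Call:
{"method": "apply_moves", "body": {"claw": [-1,-1,-1,-1,-1], "travel": [[-0.008,0,0],[-0.016,0,0],[-0.024,0,0],[-0.03,0,0],[-0.034,0,0]], "turn": [[0,0,0],[0,0,0],[0,0,0],[0,0,0],[0,0,0]]}}

```text
t: 6.5
tcp_pos: [0.5279, 0.1041, 0.1609]
tool_rot: [0.149, 0.989, 0.0, 0.0]
force: [0.5, 0.0, 0.3]
finger_gap: -0.0
gripper_force: 0.0
```

```bash
python3 -c "
from h import *;st()
b=snap('scene','s3');crop(b,'s3c',230,120,340,245,5)"
```

```text
t 6.5 box mm [-28.4  35.3  75.9] Fbox [0.5 0.1 0.3] gap -0.0
tool axes in box
 [[-1.    -0.002  0.   ]
 [-0.002  1.     0.   ]
 [-0.     0.    -1.   ]]
```

View pics/s3c.png

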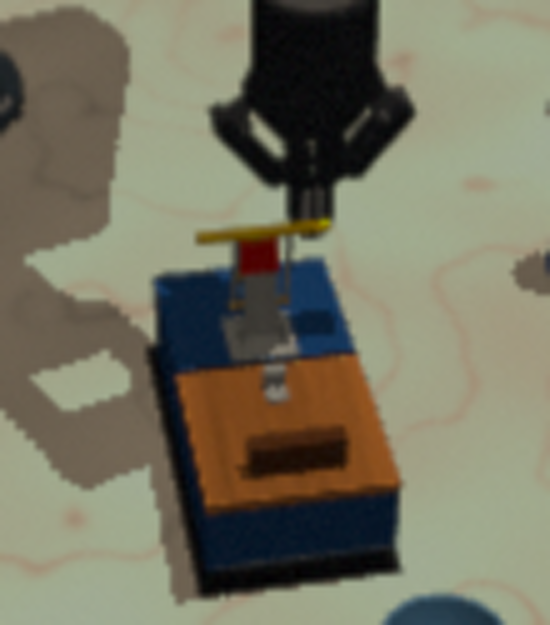

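Scene crop: the bar (198–330,232) lies against the front of the fingers (310,215), around upright. Push on further.

Call:
{"method": "apply_moves", "body": {"claw": [-1,-1,-1,-1,-1], "travel": [[-0.008,0,0],[-0.016,0,0],[-0.024,0,0],[-0.03,0,0],[-0.03,0,0]], "turn": [[0,0,0],[0,0,0],[0,0,0],[0,0,0],[0,0,0]]}}

```text
t: 6.97
tcp_pos: [0.5516, 0.0968, 0.161]
tool_rot: [0.15, 0.989, 0.0, 0.001]
force: [0.7, -0.1, 0.0]
finger_gap: -0.002
gripper_force: 0.0
```

Call:
{"method": "apply_moves", "body": {"claw": [-1,-1,-1,-1,-1], "travel": [[0,0,-0.02],[0,0,-0.04],[0,0,-0.06],[0,0,-0.06],[0,0,-0.06]], "turn": [[0,0,0],[0,0,0],[0,0,0],[0,0,0],[0,0,0]]}}

```text
t: 7.38
tcp_pos: [0.5504, 0.0973, 0.2095]
tool_rot: [0.149, 0.989, 0.0, 0.001]
force: [0.5, 1.6, -0.7]
finger_gap: 0.0
gripper_force: 0.0
```

```bash
python3 -c "
from h import *;st()
b=snap('scene','s4');crop(b,'s4c',250,155,322,220,8)"
```

```text
t 7.38 box mm [ -4.9  35.5 124.5] Fbox [ 0.   1.6 -0.7] gap 0.0
tool axes in box
 [[-1.    -0.002  0.002]
 [-0.002  1.     0.   ]
 [-0.002  0.    -1.   ]]
```

View pics/s4c.png

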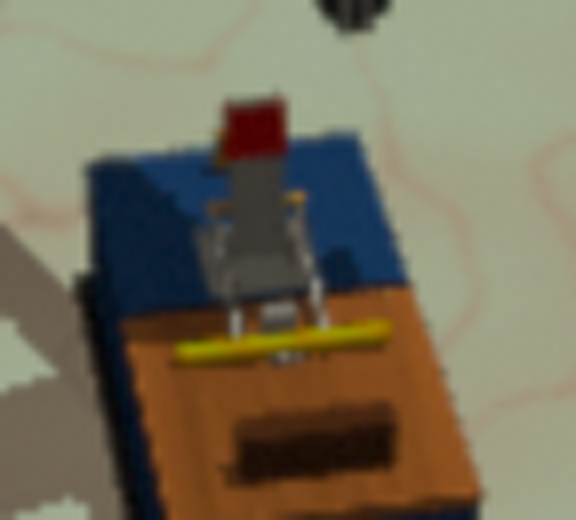

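Bar spans (180,352)–(388,328), with grey keeper both above (280,312) and below (285,357): possibly resting on the keeper rather than behind it. Check by projection.

```bash
python3 - <<'E'
from h import *
s=load('s4')
P=lambda x,y,z:((proj(s,O+B@(np.array([x,y,z])/1000))-[250,155]+.44)*8).round(0)
for n,x,z in(('lid4',38,4),('lid4',36,4),('hook7',32,7),('top19',30,19),('top19',26,19)): print(n,x,P(x,42,z),P(x,-42,z))
for n,p in dict(kfoot=(28,0,0),klip=(31,0,15),kfrontfoot=(23,0,0),kfronttop=(23,0,15),rib=(103,0,24),ribL=(103,30,24),ribR=(103,-30,24)).items(): print(n,P(*p))
for t in(1.1,1.2,1.3,1.4,1.57): print('thumb',t,P(-20-64*np.cos(t)+6*np.sin(t),0,12.5+64*np.sin(t)+6*np.cos(t)),P(-20-40*np.cos(t)+6*np.sin(t),0,12.5+40*np.sin(t)+6*np.cos(t)))
E
```

```text
lid4 38 [389. 338.] [180. 362.]
lid4 36 [388. 335.] [179. 359.]
hook7 32 [386. 323.] [177. 347.]
top19 30 [386. 296.] [176. 320.]
top19 26 [384. 290.] [174. 314.]
kfoot [280. 342.]
klip [282. 318.]
kfrontfoot [278. 334.]
kfronttop [278. 305.]
rib [318. 420.]
ribL [396. 410.]
ribR [239. 429.]
thumb 1.1 [248.  90.] [253. 149.]
thumb 1.2 [251.  94.] [255. 152.]
thumb 1.3 [254. 100.] [256. 157.]
thumb 1.4 [257. 108.] [258. 162.]
thumb 1.57 [262. 124.] [261. 173.]
```

Bar image position fits x≈35, z≈5 mm (behind the keeper, clear of the lip), not on its top (would be 20+ px higher); lever ≈1.3 rad. Now go to the lid side of the thumb plate.

Call:
{"method": "apply_moves", "body": {"claw": [-1,-1,-1,-1,-1], "travel": [[-0.019,-0.03,0],[-0.019,-0.045,0.01],[-0.019,-0.045,0.04],[-0.019,-0.045,0.076],[-0.019,-0.045,0.076]], "turn": [[0,0,0],[0,0,0],[0,0,0],[0,0,0],[0,0,0]]}}

```text
t: 7.85
tcp_pos: [0.5487, 0.0582, 0.1423]
tool_rot: [0.15, 0.989, -0.0, -0.007]
force: [-2.0, 0.1, 0.3]
finger_gap: 0.005
gripper_force: 0.0
```

Call:
{"method": "apply_moves", "body": {"claw": [-1,-1,-1,-1], "travel": [[0.012,0,0],[0.024,0,0],[0.024,0,0],[0.024,0,0]], "turn": [[0,0,0],[0,0,0],[0,0,0],[0,0,0]]}}

```text
t: 8.18
tcp_pos: [0.5353, 0.0646, 0.1494]
tool_rot: [0.149, 0.989, 0.0, 0.001]
force: [0.2, -0.3, -0.3]
finger_gap: -0.0
gripper_force: 0.0
```

```bash
python3 -c "
from h import *;st()"
```

```text
t 8.18 box mm [-9.6 -0.3 64.4] Fbox [ 0.3 -0.3 -0.3] gap -0.0
tool axes in box
 [[-1.    -0.003  0.002]
 [-0.003  1.     0.   ]
 [-0.002  0.    -1.   ]]
```

Call:
{"method": "apply_moves", "body": {"claw": [-1,-1,-1,-1,-1], "travel": [[0.012,0,0.001],[0.018,0,0.002],[0.022,0,0.004],[0.028,0,0.006],[0.034,0,0.009]], "turn": [[0,0,0],[0,0,0],[0,0,0],[0,0,0],[0,0,0]]}}

```text
t: 8.6
tcp_pos: [0.5106, 0.0723, 0.1415]
tool_rot: [0.149, 0.989, 0.0, 0.002]
force: [3.7, 1.1, 1.4]
finger_gap: -0.001
gripper_force: 1.6
```

Call:
{"method": "apply_moves", "body": {"claw": [-1,-1,-1,-1,-1], "travel": [[0.003,0,0.002],[0.005,0,0.004],[0.008,0,0.006],[0.01,0,0.008],[0.01,0,0.008]], "turn": [[0,0,0],[0,0,0],[0,0,0],[0,0,0],[0,0,0]]}}

```text
t: 9.02
tcp_pos: [0.5019, 0.0747, 0.1343]
tool_rot: [0.149, 0.989, 0.0, -0.0]
force: [2.3, 3.2, 3.1]
finger_gap: 0.0
gripper_force: 1.9
```

```bash
python3 -c "
from h import *;st()
b=snap('scene','s5');crop(b,'s5c',250,145,322,220,8)"
```

```text
t 9.02 box mm [-44.5  -0.5  49.3] Fbox [1.3 3.8 3.1] gap 0.0
tool axes in box
 [[-1.    -0.002 -0.   ]
 [-0.002  1.     0.   ]
 [ 0.     0.    -1.   ]]
```

View pics/s5c.png

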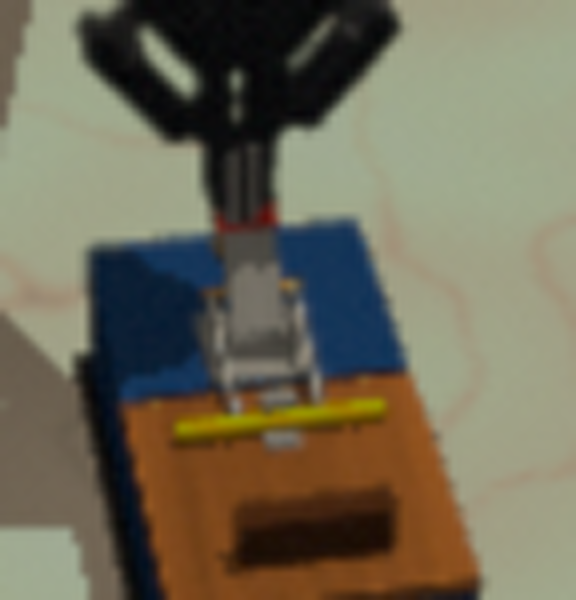

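Scene crop: bar (175,432)–(385,408) just below the keeper top (280,397), matching the hooked prediction with the box a few mm down; fingers on the plate (245,218). Press on.

Call:
{"method": "apply_moves", "body": {"claw": [-1,-1,-1,-1,-1], "travel": [[0.002,0,0.002],[0.004,0,0.004],[0.006,0,0.006],[0.008,0,0.008],[0.009,0,0.009]], "turn": [[0,0,0],[0,0,0],[0,0,0],[0,0,0],[0,0,0]]}}

```text
t: 9.48
tcp_pos: [0.4952, 0.0766, 0.1272]
tool_rot: [0.149, 0.989, 0.0, 0.0]
force: [3.8, 0.7, 4.1]
finger_gap: 0.003
gripper_force: 2.7
```

Call:
{"method": "apply_moves", "body": {"claw": [-1,-1,-1,-1,-1], "travel": [[0.001,0,0.002],[0.002,0,0.004],[0.003,0,0.006],[0.004,0,0.007],[0.004,0,0.007]], "turn": [[0,0,0],[0,0,0],[0,0,0],[0,0,0],[0,0,0]]}}

```text
t: 9.9
tcp_pos: [0.4912, 0.0778, 0.1214]
tool_rot: [0.149, 0.989, 0.0, -0.001]
force: [1.8, 2.3, 4.9]
finger_gap: -0.0
gripper_force: 2.3
```

```bash
python3 -c "
from h import *;st()"
```

```text
t 9.9 box mm [-55.6  -0.8  36.4] Fbox [1.  2.7 4.9] gap -0.0
tool axes in box
 [[-1.    -0.002 -0.002]
 [-0.002  1.    -0.   ]
 [ 0.002 -0.    -1.   ]]
```

Call:
{"method": "apply_moves", "body": {"claw": [-1,-1,-1,-1,-1], "travel": [[0.001,0,0.003],[0.002,0,0.006],[0.003,0,0.009],[0.004,0,0.012],[0.004,0,0.012]], "turn": [[0,0,0],[0,0,0],[0,0,0],[0,0,0],[0,0,0]]}}

```text
t: 10.32
tcp_pos: [0.486, 0.0789, 0.1113]
tool_rot: [0.149, 0.989, -0.0, -0.003]
force: [-0.6, 2.7, 4.3]
finger_gap: 0.002
gripper_force: 1.9
```

Call:
{"method": "apply_moves", "body": {"claw": [-1,-1,-1,-1,-1], "travel": [[0.001,0,0.002],[0.001,0,0.004],[0.002,0,0.006],[0.002,0,0.008],[0.002,0,0.008]], "turn": [[0,0,0],[0,0,0],[0,0,0],[0,0,0],[0,0,0]]}}

```text
t: 10.73
tcp_pos: [0.4864, 0.0788, 0.1051]
tool_rot: [0.149, 0.989, -0.0, -0.001]
force: [-2.4, 0.4, 2.8]
finger_gap: -0.004
gripper_force: 1.2
```

```bash
python3 -c "
from h import *;st()"
```

```text
t 10.73 box mm [-60.5  -1.3  20.1] Fbox [-2.4 -0.3  2.8] gap -0.0
tool axes in box
 [[-1.    -0.002 -0.002]
 [-0.002  1.    -0.001]
 [ 0.002 -0.001 -1.   ]]
```

Call:
{"method": "apply_moves", "body": {"claw": [-1,-1,-1,-1], "travel": [[0,0,0.002],[0,0,0.004],[0,0,0.005],[0,0,0.005]], "turn": [[0,0,0],[0,0,0],[0,0,0],[0,0,0]]}}

```text
t: 11.07
tcp_pos: [0.4872, 0.0788, 0.1016]
tool_rot: [0.149, 0.989, -0.0, -0.0]
force: [-2.1, -1.3, 4.4]
finger_gap: 0.002
gripper_force: 2.0
```

Call:
{"method": "apply_moves", "body": {"claw": [-1,-1,-1], "travel": [[0,0,0.002],[0,0,0.003],[0,0,0.003]], "turn": [[0,0,0],[0,0,0],[0,0,0]]}}

```text
t: 11.32
tcp_pos: [0.4872, 0.0788, 0.0994]
tool_rot: [0.149, 0.989, -0.0, -0.0]
force: [-1.7, -0.4, 6.0]
finger_gap: 0.001
gripper_force: 3.0
```

Call:
{"method": "apply_moves", "body": {"claw": [-1,-1,-1], "travel": [[0,0,0.002],[0,0,0.003],[0,0,0.003]], "turn": [[0,0,0],[0,0,0],[0,0,0]]}}

```text
t: 11.57
tcp_pos: [0.4872, 0.0789, 0.0973]
tool_rot: [0.149, 0.989, -0.0, -0.0]
force: [-2.7, 0.9, 9.0]
finger_gap: -0.002
gripper_force: 4.0
```

```bash
python3 -c "
from h import *;st()"
```

```text
t 11.57 box mm [-59.8  -0.9  12.3] Fbox [-2.8  0.   9. ] gap -0.0
tool axes in box
 [[-1.    -0.002 -0.   ]
 [-0.002  1.    -0.   ]
 [ 0.    -0.    -1.   ]]
```

Call:
{"method": "apply_moves", "body": {"claw": [-1,-1,-1], "travel": [[0,0,0.002],[0,0,0.002],[0,0,0.002]], "turn": [[0,0,0],[0,0,0],[0,0,0]]}}

```text
t: 11.82
tcp_pos: [0.4872, 0.0789, 0.0959]
tool_rot: [0.149, 0.989, -0.0, -0.0]
force: [-3.5, -1.4, 9.2]
finger_gap: -0.002
gripper_force: 4.6
```

Call:
{"method": "apply_moves", "body": {"claw": [-1,-1,-1], "travel": [[0,0,0.002],[0,0,0.002],[0,0,0.002]], "turn": [[0,0,0],[0,0,0],[0,0,0]]}}

```text
t: 12.07
tcp_pos: [0.4871, 0.0789, 0.0944]
tool_rot: [0.149, 0.989, -0.0, -0.0]
force: [-4.6, -0.2, 10.4]
finger_gap: -0.001
gripper_force: 5.2
```

```bash
python3 -c "
from h import *;st()"
```

```text
t 12.07 box mm [-59.8  -0.9   9.4] Fbox [-4.3 -1.6 10.4] gap -0.0
tool axes in box
 [[-1.    -0.002 -0.   ]
 [-0.002  1.    -0.   ]
 [ 0.    -0.    -1.   ]]
```

Call:
{"method": "apply_moves", "body": {"claw": [-1,-1,-1], "travel": [[0,0,0.002],[0,0,0.002],[0,0,0.002]], "turn": [[0,0,0],[0,0,0],[0,0,0]]}}

```text
t: 12.32
tcp_pos: [0.4869, 0.0789, 0.0929]
tool_rot: [0.149, 0.989, -0.0, -0.0]
force: [-4.5, -0.1, 9.4]
finger_gap: -0.0
gripper_force: 4.8
```

Call:
{"method": "apply_moves", "body": {"claw": [-1,-1,-1], "travel": [[0,0,0.001],[0,0,0.001],[0,0,0.001]], "turn": [[0,0,0],[0,0,0],[0,0,0]]}}

```text
t: 12.57
tcp_pos: [0.4868, 0.079, 0.0919]
tool_rot: [0.149, 0.989, -0.0, -0.0]
force: [-3.9, -0.3, 9.5]
finger_gap: 0.007
gripper_force: 4.7
```

```bash
python3 -c "
from h import *;st()"
```

```text
t 12.57 box mm [-60.2  -0.9   6.9] Fbox [-3.6 -1.4  9.5] gap 0.01
tool axes in box
 [[-1.    -0.002 -0.001]
 [-0.002  1.    -0.   ]
 [ 0.001 -0.    -1.   ]]
```

Call:
{"method": "apply_moves", "body": {"claw": [-1,-1,-1], "travel": [[0,0,0.001],[0,0,0.001],[0,0,0.001]], "turn": [[0,0,0],[0,0,0],[0,0,0]]}}

```text
t: 12.82
tcp_pos: [0.4868, 0.079, 0.0911]
tool_rot: [0.149, 0.989, -0.0, -0.0]
force: [-4.4, -0.7, 9.5]
finger_gap: -0.002
gripper_force: 5.1
```

Call:
{"method": "apply_moves", "body": {"claw": [-1,-1,-1], "travel": [[0,0,0.002],[0,0,0.002],[0,0,0.002]], "turn": [[0,0,0],[0,0,0],[0,0,0]]}}

```text
t: 13.07
tcp_pos: [0.4868, 0.079, 0.0897]
tool_rot: [0.149, 0.989, -0.0, -0.0]
force: [-4.9, 0.3, 11.2]
finger_gap: -0.002
gripper_force: 5.8
```

```bash
python3 -c "
from h import *;st()"
```

```text
t 13.07 box mm [-60.1  -0.9   4.7] Fbox [-4.8 -1.1 11.2] gap -0.0
tool axes in box
 [[-1.    -0.002 -0.001]
 [-0.002  1.    -0.   ]
 [ 0.001 -0.    -1.   ]]
```

Call:
{"method": "apply_moves", "body": {"claw": [-1,-1,-1], "travel": [[0,0,0.001],[0,0,0.002],[0,0,0.002]], "turn": [[0,0,0],[0,0,0],[0,0,0]]}}

```text
t: 13.32
tcp_pos: [0.4868, 0.079, 0.0882]
tool_rot: [0.149, 0.989, -0.0, -0.0]
force: [-4.6, 0.3, 12.9]
finger_gap: 0.001
gripper_force: 6.5
```

Call:
{"method": "apply_moves", "body": {"claw": [-1,-1,-1,-1,-1], "travel": [[0,0,-0.005],[0,0,-0.012],[0,0,-0.022],[0,0,-0.06],[0,0,-0.11]], "turn": [[0,0,0],[0,0,0],[0,0,0],[0,0,0],[0,0,0]]}}

```text
t: 13.73
tcp_pos: [0.4863, 0.0789, 0.1742]
tool_rot: [0.15, 0.989, -0.0, -0.003]
force: [0.5, -0.3, -0.7]
finger_gap: 0.002
gripper_force: 0.0
```

Call:
{"method": "apply_moves", "body": {"claw": [-1,-1,-1,-1,-1], "travel": [[0.05,0,-0.05],[0.1,0,-0.05],[0.1,0,-0.05],[0.1,0,-0.05],[0.1,0,-0.05]], "turn": [[0,0,0],[0,0,0],[0,0,0],[0,0,0],[0,0,0]]}}

```text
t: 14.15
tcp_pos: [0.4118, 0.1027, 0.2158]
tool_rot: [0.149, 0.989, 0.0, 0.002]
force: [0.1, 0.0, -0.1]
finger_gap: -0.001
gripper_force: 0.0
```

```bash
python3 - <<'E'
from h import *
st()
b=snap('scene','s6');crop(b,'s6c',250,155,322,220,8)
s=b
P=lambda x,y,z:((proj(s,O+B@(np.array([x,y,z])/1000))-[250,155]+.44)*8).round(0)
for t in(0,.05,.1,.2): print('end',t,P(-20-64*np.cos(t)+6*np.sin(t),0,12.5+64*np.sin(t)+6*np.cos(t)),P(-20-40*np.cos(t)+6*np.sin(t),0,12.5+40*np.sin(t)+6*np.cos(t)))
print('nose',P(-85.5,0,22),'bar',P(30,42,7),P(30,-42,7))
E
```

```text
t 14.15 box mm [-138.8   -0.6  130.8] Fbox [ 0.1  0.  -0.1] gap -0.0
tool axes in box
 [[-1.    -0.003  0.003]
 [-0.003  1.     0.001]
 [-0.003  0.001 -1.   ]]
end 0 [231. 139.] [241. 173.]
end 0.05 [231. 134.] [241. 170.]
end 0.1 [231. 128.] [241. 167.]
end 0.2 [232. 119.] [242. 161.]
nose [230. 131.] bar [385. 319.] [177. 344.]
```

View pics/s6c.png

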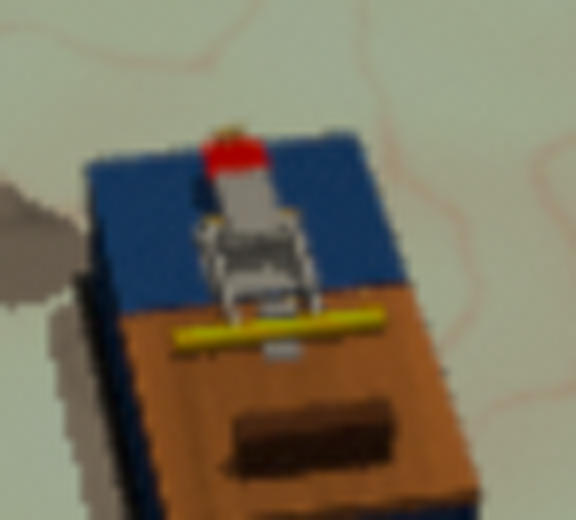

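Scene crop: red plate spans rows 138–172, which matches the flat lever (139–173). The brass nose shows just over its end at (230,131), and the bar (175,342)–(385,318) matches the hooked position. The arm is clear, so I'm handing in.

```bash
python3 -c "
from h import *;print(manip.sign_off())"
```

```text
the job is handed in; nothing more can be done
None
```

The spice box is closed and handed in: lid slid to the seal, loop bar hooked behind the keeper, lever snapped flat under the catch (peak push about 13.7 N), and the arm clear, at about 14 s of the 61 s limit; I didn't re-check the surrounding items with a final wide picture.

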